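# Pack the meter and latch the instrument case

## Robot

A 6-joint arm with a two-finger parallel gripper is mounted at the origin on the work surface. World frame = base frame: x ahead of the robot, y to its left, z up, the work surface at z = 0. Lengths are in mm, angles in rad, forces in N, time in s.
With the tool pointing down it reaches from about 400 to 925 mm from the base axis. Payload 12.5 kg.
Tool frame: the origin (TCP) lies midway between the tips of the shut fingers; the grasp point (between the pads) lies 19 mm behind it; z points along the fingers, y is the line along which they close (so a half turn about z gives the same grasp; the last joint's range is limited). The gripper opens to 95 mm and grips with 3 to 60 N. Pads are 20 mm wide; open, the fingers measure 119 mm over their backs; the gripper's body (75 mm by 180 mm) begins 59 mm behind the grasp point.
Start: joints at [-1.376, 0.491, 1.559, -0, 1.092, -0.106], TCP at [185.201, -596.948, 214.661] pointing down, gripper open.
Joint ranges: [-3.1, 3.1], [-0.84, 2.19], [0.05, 2.79], [-1.13, 4.28], [0.06, 2.93], [-2.69, 2.69]. Speed limits (rad/s): [2.22, 2.22, 2.79, 3.14, 3.14, 3.14].

## Interface

Orientations are given as [roll, pitch, yaw] about the fixed x, y, z axes, in that order (R = Rz(yaw) Ry(pitch) Rx(roll)).
In Python, from cell import state, viewer, env, models gives the robot as it stands. The module is installed in compiled form; this text tells all that it offers.
- The arm moves only by the tool arm_command, never from a script. Its argument "rows" is a list of rows, each a list of 2 entries, a list of its own where there are three numbers: the shift along the tool's x, y, z normalised to -1 to 1, where 1 is 0.25 m, then the turn about the tool's z normalised to -1 to 1, where 1 is pi rad. A call has exactly 5 rows; each row shifts and turns the commanded pose from where the row before left it, along the tool's axes as they then stand; what a row does not reach is not made up. A row lasts 1/10 s, in which the tool goes at most 50 mm and 8.59 degrees, less where a joint would pass 70% of its speed; a pose out of reach is approached as far as the arm can. A call with a number of a shift or a turn outside -1 to 1 is refused whole. A call with a gripper value outside its range is refused whole. "claw" is the opening, from 0 (shut) to 1 (fully open), set as the call begins (left out, the last holds). The fingers move at their own pace and stop on an object; the grip force is fixed at half the most. Time passes only in rows, so rows that do not move let the fingers close, or fill a call up. It gives the time, the measured TCP pose, the force, the opening and the grip force at its end, in the units of the state.
- state(): the state, without advancing time (a new reading comes with each control period).
- viewer.read_camera(name): name is "scene" or "top" or "wrist"; returns (picture, depth): 480x640x3 uint8, red, green, blue; 480x640 float32, mm along the optical axis (not along the pixel's ray), 0 where there is no reading.
- viewer.get_calibration(name): a dict with "camera_matrix" (3x3 intrinsics, pixels), "dist_coeffs" ([k1, k2, p1, p2, k3] as OpenCV has them; the pictures are not rectified), "world_to_cam" (4x4, takes a point from world to camera coordinates). Camera axes: x right, y up, looking along -z (the intrinsics and any distortion apply to the point x, -y, -z); pixel columns grow to the right and rows downward; lengths in mm; the calibration is good to about 2 mm. A picture is of the moment at which its call begins: read the wrist's pose just before it. get_calibration takes no time and is no camera call; for the wrist camera it gives the pose at the moment of the call.
- env.job_done(): hands the job in; it is judged then, once.
Trained networks look in the newest picture that a camera, given by its name, has taken for a name from the list of things; names that differ only in an ending like _2 or _b are one class to them, and where a whole thing is asked for, a point or a joint stands for the part that bears it (a point fixed in the world has none). Each returns a list of dicts, best first, with "confidence" (0 to 1); they miss things now and then, are a little off and sometimes report something else, mostly with a low value. They report only what shows in the picture. A call takes as long as a camera call. They do not tell look-alikes from the thing itself.
- models.search_frame(camera, label): "position" ([x, y, z] in mm, in world coordinates, good to about 4 mm: the middle of the surface that is visible of it).
- models.mark_of(camera, label): "position" ([x, y, z] in mm, in world coordinates, good to about 4 mm: a listed point, or the origin of a listed thing).
The state is a dict: "t": time; "joints": joint angles; "qvel": joint speeds; "tau": joint torques, N m; "eef_pos": TCP position; "tcp_rot": TCP orientation; "ft_force": force on the tool from outside, world axes, zero at the start; "moment": the same for the moment, N m; "opening": opening from 0.0 (shut) to 1.0 (fully open); "grip_force": force on a finger pad.
Only numpy, scipy, OpenCV 4.12 (cv2) and the standard library are available. Lean on these libraries where they do the work, as an engineer would, in place of code of your own. Each camera call takes 0.05 s, during which the arm holds its last target. There are 200 camera calls.

## Task

Pack the handheld meter away: lay it flat, screen up, in the empty foam pocket of the aluminium case and let go of it, then shut the lid fully. Hook the loop of the draw latch over the lid's keeper so that its crossbar sits behind the post under the lip, then press the lever down past centre until it lies flat and stays there. Leave the tape roll and the jar where they are and keep off the grey control box.

Things in the scene. Friction and masses are not known exactly. Their poses are not given: they have to be found in the camera images.
- case: aluminium case, immovable, 255 (x) x 240 (y) x 102 mm high. Origin: centre of underside; x points from the latch (robot side) to the lid's hinge, z up. Deck at case x -127 to -30 mm with the latch at y 0, a handle along x at y -85 mm (137 mm high), a vent button at x -85, y 85 mm (114 mm). Compartment rim 90 mm high. Lid and latch pivot about axes along case y
- pocket (a point): centre of the floor of the one empty rectangular foam pocket, 45 mm above the bench, at case x 42.5, y 55 mm (left, +y); axes as the case. Pocket 125 mm long (x) by 100 mm wide (y), foam walls 38 mm high; foam fills the rest of the compartment
- lid (a joint): lid angle, rad: 0 shut, up to 1.6 open. Flat aluminium lid, 160 mm from hinge to front edge, 240 mm wide, 12 mm thick. Stiff hinge (0.55 N m): it stays wherever it is left and takes 4 to 10 N to push shut from its outer face. Shut, its outer face is 102 mm above the bench, flush with the deck
- lid_hinge (a point): middle of the lid's hinge axis (along case y), at the lid's mid-thickness, 96 mm above the bench, at case x 125 mm; axes as the case
- keeper_seat (a point): crossbar centre when hooked; moves with the lid. Lid shut: at case (-15, 0, 120) mm, axes as the case. Keeper: steel hook 14 mm wide, on the lid; its post's rear (+x) face is 4 mm to -x of this point, its lip on top ends 3 mm to +x of it, lip's underside 6 mm and top 10 mm above it; lid face 18 mm below. The bar must come down over 7 mm to +x, then be drawn to -x under the lip
- lever (a joint): lever angle t, rad: 0 flat, closed (free end to case -x), growing as it swings up and over towards the lid, up to 2.4. Stays where left (friction 0.05 N m). With the loop hooked it is taut from about 1.0 down, passes dead centre at 0.26 and is then held flat by the spring
- lever_pin (a point): middle of the lever's fixed pivot axis (along case y), at case (-65, 0, 120) mm; axes as the case. The loop is hinged on a pin on the lever, 20 mm from this axis: at lever angle t it lies (-20 cos(t - 0.26), 20 sin(t - 0.26)) mm in (x, z) from this point
- lever_pad (a point): place to press: on the lever's upper face 45 mm from its pivot; moves with the lever (faces up at lever angle 0, faces the lid when standing). Lever: steel plate 34 mm wide, reaching 58 mm from the axis, 6 mm thick, upper face 7 mm off the axis. About 2 to 5 N here closes the hooked latch
- loop (a joint): loop angle relative to the lever, rad: 0 in the closed latch, up to 2.65. The loop's elevation above case +x is this value minus the lever angle. Stays where left (friction 0.015 N m)
- loop_bar (a point): centre of the loop's crossbar: steel, 8 mm thick, 44 mm long along case y, 65 mm from the loop's pin; its two side rods (7 mm thick, at 22 mm either side) straddle the lever. The loop is sprung: pulled outwards it gives up to 9 mm at 3 N/mm. Site axes: x along the loop away from its pin, z up when latched
- loop_knob (a point): centre of the thumb knob fixed on the crossbar by a stem, where to grasp the loop: steel roll 14 mm across, 18 mm long along case y, flat ends; 21 mm along x and 9 mm along z from loop_bar in loop_bar's axes. Pinched by its two ends (fingers closing along case y) it can pivot between the fingers; loop and lever follow
- meter: grey handheld meter, 100 (x) x 46 (y) x 30 mm high, 0.17 to 0.35 kg, with a dark screen and keys on top. Origin: centre of its underside; z up through the screen. Lies flat on the bench left or right of the case
- tape: cream roll of tape lying flat, 92 mm across, 24 mm high; origin at the centre of its underside. Not to be moved
- jar: white jar with black lid, 52 mm across, 85 mm high; origin at the centre of its underside. Not to be moved
- control_box: fixed grey control box 100 x 90 x 55 mm with an upright black stick handle 133 mm high; origin at the centre of its underside. Not to be struck
There are look-alikes about, which are no part of the job. Of the things that look like the meter, the smallest one is meant.

How it is judged:
By the outcome, as a careful person would: the job done as asked, in the order asked, and still so for the second after the job is handed in, with the robot touching nothing.
It also fails if it takes over 72 s, if anything falls off the work surface, if the arm or the gripper's body presses on something with over 40 N, if the wrist force passes 120 N, or if a joint passes its speed limit or range.

## Working session

There is one attempt and no reset: what is moved stays moved. The work goes in short steps, Python scripts to look and compute and a tool call to move; the robot and the scene stay as the last step left them, time stands still between calls to the robot, and variables do not carry over. Pictures are saved under pics/ and viewed, at most 10 in all, crops included, and the job is handed in when it is done.

Besides the shell and the picture viewer there is one more tool, called after "Request:" by a JSON object that holds its "method" and its "body", one argument or row to a line. arm_command: Moves the arm, as the interface text tells. Scaled input: -1 to 1 covers 0.25 m each way for a shift and pi rad each way for a turn. Its arguments: {"type":"object","properties":{"rows":{"type":"array","items":{"type":"array"}},"claw":{"type":"number"}},"required":["rows"]}

```bash
mkdir -p pics; cat > h.py <<'E'
import numpy as np, cv2
from cell import state, viewer, env, models
def snap(c,f):
    p,d=viewer.read_camera(c); cv2.imwrite('pics/'+f+'.png',p[:,:,::-1]); return p,d
def world(c,d,px,cal=None):
    cal=cal or viewer.get_calibration(c)
    px=np.array(px,float).reshape(-1,1,2)
    n=cv2.undistortPoints(px,np.array(cal['camera_matrix']),np.array(cal['dist_coeffs'])).reshape(-1,2)
    z=np.array([d[int(v),int(u)] for u,v in px.reshape(-1,2)])
    P=np.c_[n[:,0]*z,-n[:,1]*z,-z,np.ones(len(z))]
    return (np.linalg.inv(np.array(cal['world_to_cam']))@P.T).T[:,:3]
E
python3 - <<'E'
from h import *
np.set_printoptions(precision=1,suppress=True)
print(state())
for c in('scene','top'):
    p,d=snap(c,c+'0')
    for l in ['case','pocket','lid_hinge','keeper_seat','lever_pin','lever_pad','loop_bar','loop_knob','meter','tape','jar','control_box']:
        print(c,l,[(np.round(r['position']),round(r['confidence'],2)) for r in models.mark_of(c,l)])
E
```

```text
{'t': 0.0, 'joints': array([-1.4,  0.5,  1.6, -0. ,  1.1, -0.1]), 'qvel': array([ 0.,  0., -0., -0., -0.,  0.]), 'tau': array([  0. , -61.3, -25.8,   0.1,   0. ,  -0. ]), 'eef_pos': array([ 185.1, -596.7,  214.1]), 'tcp_rot': array([-3.1, -0. ,  0.3]), 'ft_force': array([ 1.7, -0.4,  0.5]), 'moment': array([-0., -0.,  0.]), 'grip_force': 0.0, 'opening': 0.9992361346210281}
scene case [(array([529.,  -9.,  -3.]), 0.66)]
scene pocket [(array([655.,  -3.,  94.]), 0.44)]
scene lid_hinge [(array([654.,  -7.,  95.]), 0.64)]
scene keeper_seat [(array([649.,  -1., 240.]), 0.96)]
scene lever_pin [(array([467., -15., 122.]), 0.89)]
scene lever_pad [(array([455., -16., 166.]), 0.59)]
scene loop_bar [(array([476., -14., 194.]), 0.49)]
scene loop_knob []
scene meter [(array([ 319., -228.,   -1.]), 0.85), (array([ 513., -430.,   -1.]), 0.74), (array([ 513., -280.,    2.]), 0.62)]
scene tape [(array([478., 226.,  -2.]), 0.42)]
scene jar [(array([647., 252.,  -1.]), 0.9)]
scene control_box [(array([ 692., -272.,   -1.]), 0.87)]
top case [(array([530.,  -8.,   1.]), 0.61), (array([ 509., -280.,   -2.]), 0.45)]
top pocket [(array([571.,  47.,  46.]), 0.64)]
top lid_hinge [(array([657.,  -5.,  97.]), 0.64)]
top keeper_seat [(array([649.,  -6., 241.]), 0.79), (array([457., -16., 167.]), 0.37)]
top lever_pin [(array([466., -13., 122.]), 0.87)]
top lever_pad [(array([456., -16., 170.]), 0.65)]
top loop_bar [(array([530., -10.,   2.]), 0.68), (array([479., -14., 197.]), 0.65)]
top loop_knob [(array([480., -15., 222.]), 0.78), (array([652.,  -6., 241.]), 0.36)]
top meter [(array([ 511., -280.,    1.]), 0.69), (array([ 511., -429.,   -2.]), 0.69), (array([ 321., -230.,    1.]), 0.66)]
top tape [(array([571.,  43.,  45.]), 0.68), (array([479., 230.,   0.]), 0.6)]
top jar [(array([643., 250.,   2.]), 0.84)]
top control_box []
```

View pics/scene0.png

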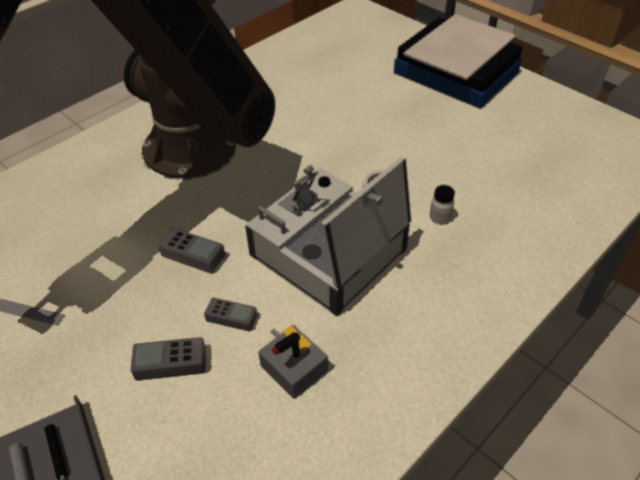

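View pics/top0.png

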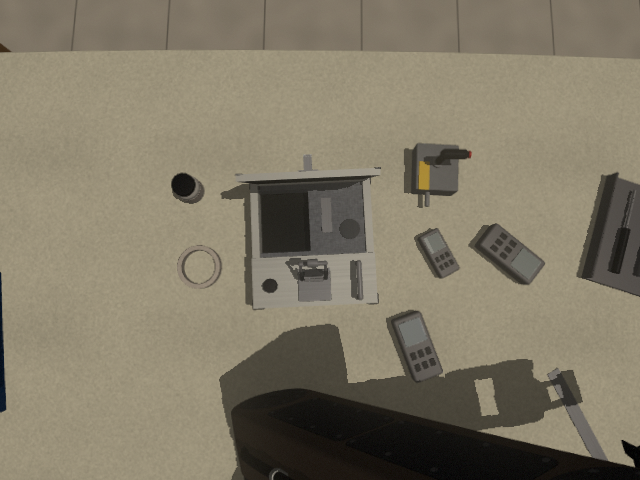

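The scene shows three meters right of the case. The smallest is at about (232,312) in the scene view and (437,253) in the top view. The lid stands nearly upright, and the latch lever and loop stand up on the deck. The pocket is the dark rectangle at (285,222) in the top view. Next I'll refine the poses from depth.

```bash
python3 - <<'E'
from h import *
np.set_printoptions(precision=1,suppress=True)
p,d=viewer.read_camera('top'); 
v,u=np.mgrid[0:480,0:640]
P=world('top',d,np.c_[u.ravel(),v.ravel()]).reshape(480,640,3)
ok=d>0
print('bench z',np.median(P[300:320,100:200,2]))
def rect(m,z):
    Q=P[m]; r=cv2.minAreaRect(Q[:,:2].astype(np.float32)); print(z,len(Q),r,'meanz',np.median(Q[:,2]))
m=ok&(P[...,2]>25)&(P[...,2]<36)
for (x,y) in [(511,-280),(320,-229),(512,-430)]:
    rr=(abs(P[...,0]-x)<70)&(abs(P[...,1]-y)<70)&ok&(P[...,2]>20); rect(rr&(P[...,2]<60),(x,y))
# case deck
rr=ok&(abs(P[...,2]-102)<4)&(P[...,0]>390)&(P[...,0]<505)&(abs(P[...,1]+10)<135)
k=cv2.morphologyEx(rr.astype(np.uint8),cv2.MORPH_OPEN,np.ones((3,3)))>0
rect(k,'deck')
fl=ok&(abs(P[...,2]-45)<6)&(P[...,0]>480)&(P[...,0]<660)&(P[...,1]>-20)&(P[...,1]<120)
rect(cv2.morphologyEx(fl.astype(np.uint8),cv2.MORPH_OPEN,np.ones((3,3)))>0,'pocket')
lat=ok&(P[...,2]>110)&(P[...,0]>400)&(P[...,0]<510)&(abs(P[...,1]+14)<50)
Q=P[lat]; print('latch pts'); 
for lo in range(110,235,8):
    s=Q[(Q[:,2]>=lo)&(Q[:,2]<lo+8)]
    if len(s): print(lo,len(s),s.min(0)[:2],s.max(0)[:2],s.mean(0))
lid=ok&(P[...,2]>130)&(P[...,0]>590)&(P[...,0]<720)&(abs(P[...,1]+10)<140)
Q=P[lid]
for lo in range(130,275,12):
    s=Q[(Q[:,2]>=lo)&(Q[:,2]<lo+12)]
    if len(s): print('lid',lo,len(s),s.min(0)[:2],s.max(0)[:2])
E
```

```text
bench z -0.3343232820890307
(511, -280) 1039 ((510.6927185058594, -279.63824462890625), (100.47303009033203, 46.21526336669922), 28.71609878540039) meanz 29.838244820256364
(320, -229) 2057 ((316.7808532714844, -230.45516967773438), (136.2760772705078, 63.92933654785156), 20.35613250732422) meanz 41.01261289876561
(512, -430) 2001 ((510.0207824707031, -430.57257080078125), (134.90496826171875, 64.73519134521484), 51.20133590698242) meanz 40.63292273614388
deck 4562 ((450.546142578125, -17.1326904296875), (98.28038024902344, 240.7266387939453), 3.1152493953704834) meanz 101.71799892957921
pocket 2801 ((570.001953125, 45.3704833984375), (123.1220932006836, 99.79325866699219), 3.5179266929626465) meanz 45.543322744671855
latch pts
110 6 [418.6 -46.7] [471.4   1. ] [442.8 -28.  111.7]
118 36 [457.7 -46.1] [471.5  14.5] [467.7 -12.  123.1]
126 48 [453.9 -46.1] [473.2  12.3] [465.4 -19.  129.1]
134 38 [450.1 -42.2] [467.3   7.8] [462.1 -20.7 138.4]
142 34 [451.9 -42.1] [465.2   7.6] [459.3 -17.  146.1]
150 41 [453.7 -42. ] [463.2   7.3] [459.6 -15.8 153.7]
158 23 [459.  -41.9] [466.6   7.1
[... 156 characters left out ...]
76.3   7.9] [472.8 -15.6 185.4]
190 20 [473.9 -41.3] [481.3   9.1] [477.4 -14.3 195.9]
198 65 [473.9 -41.3] [483.    9.1] [479.1 -17.6 199.9]
214 7 [473.1 -24.2] [485.1  -7.3] [476.9 -19.3 221.2]
222 80 [473.  -24.2] [485.1  -7.2] [479.2 -15.4 224.9]
lid 130 18 [632.4 -80.9] [643.5  84.4]
lid 142 17 [ 629.5 -110. ] [641.9  90.2]
lid 154 21 [ 627.2 -105.5] [640.   94.3]
lid 166 22 [ 626.1 -125.5] [639.1  97.2]
lid 178 23 [ 623.3 -123.4] [638.5 108.4]
lid 190 23 [620.9 -84.8] [632.2 113.1]
lid 202 22 [ 618.2 -109.9] [630.2  78.2]
lid 214 25 [ 615.5 -105.8] [628.7  83.4]
lid 226 28 [ 613.1 -127.1] [629.8  88.6]
lid 238 371 [ 610.9 -125.9] [659.4 108.6]
lid 250 1031 [ 611.3 -127.4] [656.8 113.4]
```

```bash
cat >> h.py <<'E'
from scipy.spatial.transform import Rotation as Ro
O=np.array([529.9,-12.2]); YAW=.057
def C(x,y,z): # case -> world
    c,s=np.cos(YAW),np.sin(YAW); return np.array([O[0]+c*x-s*y,O[1]+s*x+c*y,z])
def plan(*legs, start=None):
    """legs: (target pos, yaw, rows); prints rows in tool units, starting at the measured pose"""
    s=state(); pos=np.array(s['eef_pos']) if start is None else np.array(start[0],float)
    r=Ro.from_euler('xyz',s['tcp_rot']); yaw=s['tcp_rot'][2]
    out=[]
    for tp,ty,n in legs:
        d=(np.array(tp)-pos)/n; a=-(ty-yaw)/n
        for i in range(n):
            v=r.inv().apply(d)/250; w=a/np.pi
            out.append([[round(float(q),3) for q in v],round(float(w),3)])
            pos=pos+r.apply(np.array(out[-1][0])*250); r=r*Ro.from_rotvec([0,0,out[-1][1]*np.pi]); d=(np.array(tp)-pos)/max(n-1-i,1)
        yaw=r.as_euler('xyz')[2]
    for i in range(0,len(out),5): print(out[i:i+5])
    print('end',pos.round(1),round(yaw,3))
E
python3 - <<'E'
from h import *
print(np.array(state()['tcp_rot']))
m=[503.7,-283.4]
plan((m+[130],.501,15),(m+[8],.501,5))
E
```

```text
[ 3.14149934e+00 -8.43797769e-06  3.00771975e-01]
[[[0.106, -0.055, 0.023], -0.004], [[0.107, -0.053, 0.023], -0.004], [[0.107, -0.052, 0.023], -0.004], [[0.108, -0.051, 0.022], -0.004], [[0.108, -0.049, 0.023], -0.004]]
[[[0.109, -0.048, 0.022], -0.004], [[0.11, -0.047, 0.023], -0.004], [[0.11, -0.045, 0.022], -0.004], [[0.111, -0.044, 0.023], -0.004], [[0.111, -0.042, 0.022], -0.004]]
[[[0.112, -0.041, 0.023], -0.004], [[0.112, -0.04, 0.022], -0.004], [[0.113, -0.038, 0.023], -0.004], [[0.114, -0.037, 0.022], -0.004], [[0.114, -0.035, 0.023], -0.004]]
[[[-0.0, 0.0, 0.098], -0.001], [[-0.0, 0.0, 0.097], -0.001], [[-0.0, 0.0, 0.098], -0.001], [[-0.0, 0.0, 0.097], -0.001], [[-0.0, 0.0, 0.098], -0.001]]
end [ 503.7 -283.4    7.9] 0.505
```

Request:
{"method": "arm_command", "body": {
  "rows": [
    [[0.106,-0.055,0.023],-0.004],
    [[0.107,-0.053,0.023],-0.004],
    [[0.107,-0.052,0.023],-0.004],
    [[0.108,-0.051,0.022],-0.004],
    [[0.108,-0.049,0.023],-0.004]
  ],
  "claw": 1
}}

```text
t: 1.85
eef_pos: [292.1, -491.6, 186.0]
tcp_rot: [3.141, -0.0, 0.364]
ft_force: [0.3, -0.7, 0.2]
opening: 1.0
grip_force: 0.0
```

Request:
{"method": "arm_command", "body": {
  "rows": [
    [[0.109,-0.048,0.022],-0.004],
    [[0.11,-0.047,0.023],-0.004],
    [[0.11,-0.045,0.022],-0.004],
    [[0.111,-0.044,0.023],-0.004],
    [[0.111,-0.042,0.022],-0.004]
  ]
}}

```text
t: 2.35
eef_pos: [398.3, -387.1, 158.0]
tcp_rot: [3.141, -0.0, 0.427]
ft_force: [-0.1, 0.4, 0.5]
opening: 0.999
grip_force: 0.0
```

Request:
{"method": "arm_command", "body": {
  "rows": [
    [[0.112,-0.041,0.023],-0.004],
    [[0.112,-0.04,0.022],-0.004],
    [[0.113,-0.038,0.023],-0.004],
    [[0.114,-0.037,0.022],-0.004],
    [[0.114,-0.035,0.023],-0.004]
  ]
}}

```text
t: 2.85
eef_pos: [504.6, -282.4, 129.8]
tcp_rot: [3.141, -0.0, 0.49]
ft_force: [0.6, -2.3, -0.2]
opening: 1.001
grip_force: 0.0
```

Request:
{"method": "arm_command", "body": {
  "rows": [
    [[0,0,0],0],
    [[0,0,0],0],
    [[0,0,0],0],
    [[0,0,0],0],
    [[0,0,0],0]
  ]
}}

```text
t: 3.35
eef_pos: [503.3, -284.0, 130.1]
tcp_rot: [3.141, -0.0, 0.488]
ft_force: [0.6, 0.5, -0.1]
opening: 0.998
grip_force: 0.0
```

Request:
{"method": "arm_command", "body": {
  "rows": [
    [[0,0,0.122],-0.004],
    [[0,0,0.122],0],
    [[0,0,0.122],0],
    [[0,0,0.08],0],
    [[0,0,0.042],0]
  ]
}}

```text
t: 3.85
eef_pos: [502.9, -283.4, 6.3]
tcp_rot: [-3.14, 0.001, 0.501]
ft_force: [0.3, -0.2, -0.4]
opening: 0.999
grip_force: 0.0
```

Request:
{"method": "arm_command", "body": {
  "rows": [
    [[0,0,0],0],
    [[0,0,0],0],
    [[0,0,0],0],
    [[0,0,0],0],
    [[0,0,0],0]
  ],
  "claw": 0
}}

```text
t: 4.35
eef_pos: [504.0, -283.5, 8.6]
tcp_rot: [3.14, -0.0, 0.502]
ft_force: [-0.0, -0.7, -0.1]
opening: 0.636
grip_force: 0.0
```

Request:
{"method": "arm_command", "body": {
  "rows": [
    [[0,0,0],0],
    [[0,0,0],0],
    [[0,0,0],0],
    [[0,0,-0.01],0],
    [[0,0,-0.03],0]
  ]
}}

```text
t: 4.85
eef_pos: [503.2, -283.0, 17.5]
tcp_rot: [-3.14, 0.001, 0.502]
ft_force: [0.1, 0.9, -2.4]
opening: 0.483
grip_force: 30.0
```

```bash
python3 - <<'E'
from h import *
print(state())
p=state()['eef_pos']; t=C(32,55,54)
plan((np.array([528,-283,172]),.057,5),(t+[0,0,118],.057,10),(t+[0,0,8],.057,5),start=None)
E
```

```text
{'t': 4.85, 'joints': array([-6.26645166e-01,  6.87759835e-01,  1.83987015e+00, -1.23868608e-04,
        6.15684874e-01,  4.42399815e-01]), 'qvel': array([ 0.00170653, -0.13670357, -0.03767216,  0.0013082 ,  0.16328144,
       -0.00108365]), 'tau': array([-6.84205545e-03, -6.30737686e+01, -1.54943025e+01,  6.44979347e-02,
       -4.23881225e-01,  4.42945684e-04]), 'eef_pos': array([ 503.24190486, -283.00751116,   17.46710661]), 'tcp_rot': array([-3.14006680e+00,  8.01783170e-04,  5.01853142e-01]), 'ft_force': array([ 0.09413013,  0.89614601, -2.41859038]), 'moment': array([-0.04088645, -0.01340346,  0.00120391]), 'grip_force': 29.999295473098755, 'opening': 0.48339101757074093}
[[[0.017, 0.009, -0.124], 0.028], [[0.018, 0.008, -0.124], 0.028], [[0.019, 0.006, -0.123], 0.028], [[0.019, 0.005, -0.124], 0.028], [[0.019, 0.003, -0.123], 0.028]]
[[[0.02, -0.13, 0.0], 0.0], [[0.02, -0.13, 0.0], 0.0], [[0.021, -0.13, 0.0], 0.0], [[0.02, -0.13, 0.0], 0.0], [[0.021, -0.13, 0.0], 0.0]]
[[[0.02, -0.13, 0.0], 0.0], [[0.021, -0.13, 0.0], 0.0], [[0.02, -0.13, 0.0], 0.0], [[0.021, -0.13, 0.0], 0.0], [[0.02, -0.13, 0.001], 0.0]]
[[[0.0, -0.0, 0.088], 0.0], [[0.0, -0.0, 0.088], 0.0], [[0.0, -0.0, 0.088], 0.0], [[0.0, -0.0, 0.088], 0.0], [[0.001, -0.0, 0.088], 0.0]]
end [558.7  44.5  61.9] 0.062
```

Request:
{"method": "arm_command", "body": {
  "rows": [
    [[0.017,0.009,-0.124],0.028],
    [[0.018,0.008,-0.124],0.028],
    [[0.019,0.006,-0.123],0.028],
    [[0.019,0.005,-0.124],0.029],
    [[0.019,0.003,-0.123],0.029]
  ]
}}

```text
t: 5.35
eef_pos: [528.0, -283.1, 174.1]
tcp_rot: [-3.142, 0.0, 0.052]
ft_force: [0.0, 0.7, -3.0]
opening: 0.481
grip_force: 30.0
```

Request:
{"method": "arm_command", "body": {
  "rows": [
    [[0.02,-0.13,0.0],0.0],
    [[0.02,-0.13,0.0],0.0],
    [[0.021,-0.13,0.0],0.0],
    [[0.02,-0.13,0.0],0.0],
    [[0.021,-0.13,0.0],0.0]
  ]
}}

```text
t: 5.85
eef_pos: [544.2, -118.3, 172.8]
tcp_rot: [3.142, 0.0, 0.056]
ft_force: [-0.0, 0.2, -2.8]
opening: 0.481
grip_force: 30.0
```

Request:
{"method": "arm_command", "body": {
  "rows": [
    [[0.02,-0.13,0.0],0.0],
    [[0.021,-0.13,0.0],0.0],
    [[0.02,-0.13,0.0],0.0],
    [[0.021,-0.13,0.0],0.0],
    [[0.02,-0.13,0.0],0.0]
  ]
}}

```text
t: 6.35
eef_pos: [560.7, 45.4, 172.7]
tcp_rot: [3.142, 0.0, 0.056]
ft_force: [0.6, -0.2, -2.1]
opening: 0.483
grip_force: 30.0
```

```bash
python3 - <<'E'
from h import *
s=state(); print(s['eef_pos'],s['tcp_rot'],s['opening'],s['ft_force'])
snap('top','top1'); plan((C(32,55,56),.057,10))
E
```

```text
[560.68813581  45.39094961 172.72978419] [3.14151083e+00 1.20387193e-04 5.57171056e-02] 0.48280624456996546 [ 0.58379664 -0.15844439 -2.11183146]
[[[-0.001, 0.002, 0.047], 0.0], [[-0.001, 0.002, 0.047], 0.0], [[-0.001, 0.002, 0.047], 0.0], [[-0.001, 0.002, 0.047], 0.0], [[-0.001, 0.002, 0.047], 0.0]]
[[[-0.001, 0.002, 0.046], 0.0], [[-0.001, 0.002, 0.047], 0.0], [[-0.001, 0.002, 0.046], 0.0], [[-0.001, 0.001, 0.047], 0.0], [[-0.001, 0.002, 0.046], 0.0]]
end [558.6  44.4  56. ] 0.057
```

View pics/top1.png

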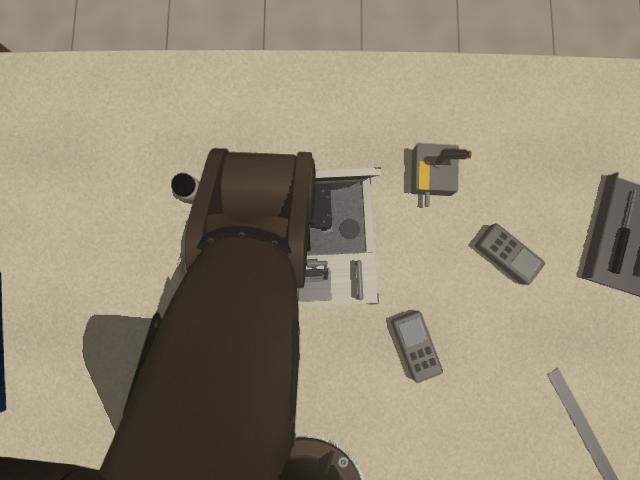

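The arm carries the meter above the pocket, with the wrist hiding the compartment around (255,200). I need to know how high the wrist housing sits relative to the lid before descending.

```bash
python3 - <<'E'
from h import *
p,d=snap('scene','sc1')
cv2.imwrite('pics/sc1c.png',cv2.resize(p[20:330,150:510,::-1],None,fx=2,fy=1.9)[:600])
v,u=np.mgrid[0:480,0:640]
P=world('scene',d,np.c_[u.ravel(),v.ravel()])
c=(P[:,:2]-O)@np.array([[np.cos(YAW),-np.sin(YAW)],[np.sin(YAW),np.cos(YAW)]])
k=(d.ravel()>0)&(abs(c[:,1]-55)<130)&(c[:,0]>-20)&(c[:,0]<260)&(P[:,2]>140)
for lo in range(140,620,20):
    s=c[k&(P[:,2]>=lo)&(P[:,2]<lo+20)]
    if len(s): print(lo,len(s),s.min(0).round(),s.max(0).round())
E
```

```text
140 529 [116. -75.] [127. 121.]
160 583 [ -4. -75.] [122. 125.]
180 763 [ -3. -75.] [118. 123.]
200 624 [ 32. -74.] [115. 123.]
220 626 [ 21. -75.] [133. 122.]
240 1141 [  1. -75.] [134. 140.]
260 754 [  1. -29.] [ 73. 145.]
280 1243 [  0. -33.] [ 72. 151.]
300 349 [12. 39.] [ 63. 110.]
320 201 [13. 39.] [ 63. 111.]
340 303 [ 7. 20.] [ 74. 112.]
360 288 [ 4. 21.] [73. 86.]
380 298 [20.  0.] [77. 79.]
400 412 [-6. -9.] [ 79. 115.]
420 584 [-20. -11.] [ 86. 115.]
440 883 [-19. -11.] [ 88. 116.]
460 1298 [-20. -11.] [ 87. 116.]
480 1673 [-20.  -8.] [ 77. 117.]
500 719 [-20.  -4.] [ 49. 120.]
520 685 [-20.  -2.] [ 19. 123.]
540 132 [-20.  10.] [ -7. 125.]
```

View pics/sc1c.png

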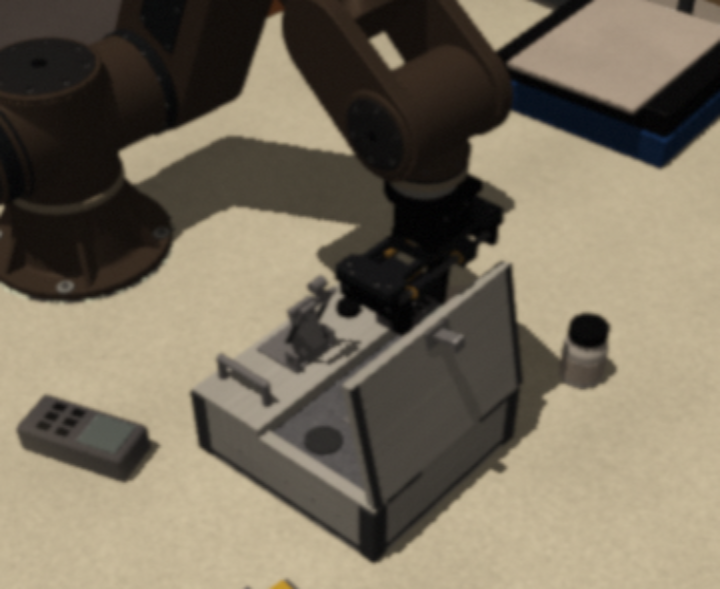

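The gripper body and flange clear the lid (case x at most 74 against 88), and the wrist housing stays above the lid top. I'll descend.

Request:
{"method": "arm_command", "body": {
  "rows": [
    [[-0.002,0.002,0.06],0],
    [[-0.002,0.002,0.06],0],
    [[-0.002,0.003,0.06],0],
    [[-0.002,0.003,0.06],0],
    [[0,0,0.06],0]
  ]
}}

```text
t: 6.95
eef_pos: [558.9, 40.8, 97.1]
tcp_rot: [3.141, 0.0, 0.055]
ft_force: [1.2, 0.2, -3.1]
opening: 0.483
grip_force: 30.0
```

Request:
{"method": "arm_command", "body": {
  "rows": [
    [[0,0,0.06],0],
    [[0,0,0.05],0],
    [[0,0,0.03],0],
    [[0,0,0.02],0],
    [[0,0,0.006],0]
  ]
}}

```text
t: 7.45
eef_pos: [559.0, 41.3, 55.6]
tcp_rot: [3.142, 0.0, 0.056]
ft_force: [0.5, 0.2, -1.8]
opening: 0.485
grip_force: 30.0
```

Request:
{"method": "arm_command", "body": {
  "rows": [
    [[0,0,0],0],
    [[0,0,0],0],
    [[0,0,0.004],0],
    [[0,0,0],0],
    [[0,0,0],0]
  ]
}}

```text
t: 7.95
eef_pos: [559.1, 41.4, 55.0]
tcp_rot: [3.141, -0.0, 0.056]
ft_force: [-0.1, -0.9, -3.0]
opening: 0.479
grip_force: 30.0
```

Request:
{"method": "arm_command", "body": {
  "rows": [
    [[0,0,0.004],0],
    [[0,0,0.002],0],
    [[0,0,0],0],
    [[0,0,0],0],
    [[0,0,0],0]
  ]
}}

```text
t: 8.45
eef_pos: [559.1, 41.4, 53.4]
tcp_rot: [3.141, -0.0, 0.056]
ft_force: [0.3, 0.0, -3.0]
opening: 0.482
grip_force: 30.0
```

Request:
{"method": "arm_command", "body": {
  "rows": [
    [[0,0,0],0],
    [[0,0,0],0],
    [[0,0,0],0],
    [[0,0,0],0],
    [[0,0,0],0]
  ],
  "claw": 0.68
}}

```text
t: 8.95
eef_pos: [559.1, 41.4, 53.4]
tcp_rot: [3.141, -0.0, 0.056]
ft_force: [0.0, 0.6, -0.5]
opening: 0.68
grip_force: 0.0
```

Request:
{"method": "arm_command", "body": {
  "rows": [
    [[0,0,-0.02],0],
    [[0,0,-0.08],0],
    [[0,0,-0.12],0],
    [[0,0,-0.16],0],
    [[0,0,-0.16],0]
  ]
}}

```text
t: 9.45
eef_pos: [558.7, 41.4, 190.0]
tcp_rot: [3.142, 0.001, 0.056]
ft_force: [0.5, -0.8, -0.5]
opening: 0.68
grip_force: 0.0
```

Request:
{"method": "arm_command", "body": {
  "rows": [
    [[0,0,-0.16],0],
    [[0,0,-0.16],0],
    [[-0.1,0.05,0],0],
    [[-0.2,0.1,0],0],
    [[-0.2,0.1,0],0]
  ],
  "claw": 0
}}

```text
t: 9.95
eef_pos: [446.5, -22.4, 268.5]
tcp_rot: [3.141, -0.0, 0.057]
ft_force: [0.1, -0.6, 0.9]
opening: 0.317
grip_force: 0.0
```

```bash
python3 - <<'E'
from h import *
np.set_printoptions(precision=1,suppress=True)
s=state(); print(s['eef_pos'],s['tcp_rot'],s['opening'],s['ft_force'])
p,d=viewer.read_camera('top')
q,e=snap('scene','sc2')
v,u=np.mgrid[0:480,0:640]
for n,dd in (('top',d),('scene',e)):
    P=world(n,dd,np.c_[u.ravel(),v.ravel()])
    c=(P[:,:2]-O)@np.array([[np.cos(YAW),-np.sin(YAW)],[np.sin(YAW),np.cos(YAW)]])
    k=(dd.ravel()>0)&(abs(c[:,1]-55)<46)&(abs(c[:,0]-42)<60)&(P[:,2]>60)&(P[:,2]<85)
    print(n,k.sum())
    if k.sum()>50: print(cv2.minAreaRect(c[k].astype(np.float32)),np.percentile(P[k,2],[5,50,95]))
    k=(dd.ravel()>0)&(abs(c[:,1])<26)&(c[:,0]<-15)&(c[:,0]>-90)&(P[:,2]>205)&(P[:,2]<240)
    Q=np.c_[c[k],P[k,2]]; print(n,'knob',k.sum(), Q.min(0) if k.any() else '',Q.max(0) if k.any() else '')
E
```

```text
[446.5 -22.4 268.5] [ 3.1 -0.   0.1] 0.31738580250641696 [ 0.1 -0.6  0.9]
top 749
((53.63858413696289, 51.33854675292969), (46.11263656616211, 73.86141204833984), 89.97716522216797) [71.3 74.7 77.7]
top knob 0  
scene 0
scene knob 90 [-55.3 -22.2 205.8] [-40.6  11.5 229.9]
```

The meter now lies in the pocket with its top at 75 mm, as expected. Next I'll close the lid from behind, offset in y to miss the keeper.

```bash
python3 - <<'E'
from h import *
def T(a,dx=0): return C(125-110*np.cos(a)+6*np.sin(a)+10+dx,30,96+110*np.sin(a)+6*np.cos(a))
legs=[(C(-60,30,300),.057,1),(C(150,30,300),.057,5),(C(150,30,207),.057,4),(T(1.375,2),.057,5)]
A=np.linspace(1.375,0,20)
legs+=[(T(a)-[0,0,(1 if a<.6 else 0)],.057,1) for a in A[0:]]
plan(*legs)
E
```

```text
[[[0.106, -0.145, -0.124], -0.001], [[0.168, 0.0, -0.0], 0.0], [[0.168, 0.0, -0.0], 0.0], [[0.168, 0.0, -0.0], 0.0], [[0.168, 0.0, -0.001], 0.0]]
[[[0.168, 0.0, -0.0], 0.0], [[-0.0, 0.0, 0.093], 0.0], [[-0.0, 0.0, 0.093], 0.0], [[-0.0, 0.0, 0.093], 0.0], [[-0.0, 0.0, 0.093], 0.0]]
[[[-0.023, 0.0, 0.002], 0.0], [[-0.023, 0.0, 0.001], 0.0], [[-0.023, 0.0, 0.002], 0.0], [[-0.023, 0.0, 0.001], 0.0], [[-0.022, 0.0, 0.002], 0.0]]
[[[-0.008, 0.0, -0.0], 0.0], [[-0.032, 0.0, 0.005], 0.0], [[-0.03, 0.0, 0.008], 0.0], [[-0.031, 0.0, 0.01], 0.0], [[-0.029, 0.0, 0.013], 0.0]]
[[[-0.029, 0.0, 0.014], 0.0], [[-0.027, 0.0, 0.016], 0.0], [[-0.026, 0.0, 0.019], 0.0], [[-0.025, 0.0, 0.02], 0.0], [[-0.023, 0.0, 0.022], 0.0]]
[[[-0.021, 0.0, 0.023], 0.0], [[-0.02, 0.0, 0.029], 0.0], [[-0.018, 0.0, 0.027], 0.0], [[-0.016, 0.0, 0.027], 0.0], [[-0.014, 0.0, 0.029], 0.0]]
[[[-0.012, 0.0, 0.03], 0.0], [[-0.009, 0.0, 0.03], 0.0], [[-0.008, 0.0, 0.031], 0.0], [[-0.005, 0.0, 0.032], 0.0], [[-0.003, 0.0, 0.031], 0.0]]
end [553.1  19.2 101.1] 0.057
```

Request:
{"method": "arm_command", "body": {
  "rows": [
    [[0.09,-0.12,-0.125],0],
    [[0.17,-0.02,0],0],
    [[0.17,0,0],0],
    [[0.17,0,0],0],
    [[0.17,0,0],0]
  ]
}}

```text
t: 10.55
eef_pos: [640.2, 24.2, 299.9]
tcp_rot: [3.141, -0.001, 0.056]
ft_force: [-0.0, -0.0, -0.5]
opening: 0.003
grip_force: 0.0
```

Request:
{"method": "arm_command", "body": {
  "rows": [
    [[0.176,0,0],0],
    [[0,0,0.05],0],
    [[0,0,0.107],0],
    [[0,0,0.107],0],
    [[0,0,0.108],0]
  ]
}}

```text
t: 11.05
eef_pos: [681.9, 26.4, 205.6]
tcp_rot: [3.142, 0.0, 0.056]
ft_force: [0.6, -0.3, -0.5]
opening: 0.002
grip_force: 0.0
```

Request:
{"method": "arm_command", "body": {
  "rows": [
    [[-0.023,0.0,0.002],0.0],
    [[-0.023,0.0,0.001],0.0],
    [[-0.023,0.0,0.002],0.0],
    [[-0.023,0.0,0.001],0.0],
    [[-0.022,0.0,0.002],0.0]
  ]
}}

```text
t: 11.55
eef_pos: [653.4, 24.4, 205.8]
tcp_rot: [3.141, -0.002, 0.056]
ft_force: [0.2, 0.1, 0.8]
opening: 0.003
grip_force: 0.0
```

Request:
{"method": "arm_command", "body": {
  "rows": [
    [[-0.008,0.0,0],0.0],
    [[-0.032,0.0,0.005],0.0],
    [[-0.03,0.0,0.008],0.0],
    [[-0.031,0.0,0.01],0.0],
    [[-0.029,0.0,0.013],0.0]
  ]
}}

```text
t: 12.05
eef_pos: [621.0, 22.6, 196.1]
tcp_rot: [3.141, -0.002, 0.056]
ft_force: [2.2, -1.0, 4.6]
opening: 0.005
grip_force: 2.2
```

Request:
{"method": "arm_command", "body": {
  "rows": [
    [[-0.029,0.0,0.014],0.0],
    [[-0.027,0.0,0.016],0.0],
    [[-0.026,0.0,0.019],0.0],
    [[-0.025,0.0,0.02],0.0],
    [[-0.023,0.0,0.022],0.0]
  ]
}}

```text
t: 12.55
eef_pos: [588.1, 20.8, 172.4]
tcp_rot: [3.142, 0.001, 0.056]
ft_force: [0.7, -0.2, 3.5]
opening: 0.006
grip_force: 1.7
```

Request:
{"method": "arm_command", "body": {
  "rows": [
    [[-0.021,0.0,0.023],0.0],
    [[-0.02,0.0,0.029],0.0],
    [[-0.018,0.0,0.027],0.0],
    [[-0.016,0.0,0.027],0.0],
    [[-0.014,0.0,0.029],0.0]
  ]
}}

```text
t: 13.05
eef_pos: [566.1, 19.6, 138.4]
tcp_rot: [3.142, 0.001, 0.056]
ft_force: [-1.1, -0.1, 3.3]
opening: 0.006
grip_force: 1.4
```

Request:
{"method": "arm_command", "body": {
  "rows": [
    [[-0.012,0.0,0.03],0.0],
    [[-0.009,0.0,0.03],0.0],
    [[-0.008,0.0,0.031],0.0],
    [[-0.005,0.0,0.028],0.0],
    [[-0.003,0.0,0.02],0.0]
  ]
}}

```text
t: 13.55
eef_pos: [557.5, 19.0, 103.6]
tcp_rot: [3.142, -0.0, 0.056]
ft_force: [0.5, -0.3, 2.1]
opening: 0.004
grip_force: 1.1
```

Request:
{"method": "arm_command", "body": {
  "rows": [
    [[0,0.0,0.012],0.0],
    [[0,0.0,0.004],0.0],
    [[0,0,0],0.0],
    [[0,0,0],0],
    [[0,0,0],0.0]
  ]
}}

```text
t: 14.05
eef_pos: [557.5, 19.0, 102.1]
tcp_rot: [3.141, -0.001, 0.056]
ft_force: [-8.6, 0.1, 23.7]
opening: 0.005
grip_force: 11.9
```

Request:
{"method": "arm_command", "body": {
  "rows": [
    [[0,0,-0.04],0.0],
    [[0,0.0,-0.15],0.0],
    [[0,0,-0.18],0.0],
    [[0,0,-0.19],0],
    [[0,0,-0.19],0.0]
  ],
  "claw": 0.42
}}

```text
t: 14.55
eef_pos: [557.0, 19.2, 289.7]
tcp_rot: [-3.142, 0.0, 0.056]
ft_force: [1.0, -0.6, -0.3]
opening: 0.37
grip_force: 0.0
```

```bash
python3 - <<'E'
from h import *
np.set_printoptions(precision=1,suppress=True)
s=state(); print(s['eef_pos'],s['tcp_rot'],s['opening'],s['ft_force'])
R=np.array([[np.cos(YAW),-np.sin(YAW)],[np.sin(YAW),np.cos(YAW)]])
v,u=np.mgrid[0:480,0:640]
def cs(p): p=np.array(p); return np.r_[(p[:2]-O)@R,p[2]]
for n in ('scene','wrist','top'):
    p,d=snap(n,n+'3'); cal=viewer.get_calibration(n)
    P=world(n,d,np.c_[u.ravel(),v.ravel()],cal); c=np.c_[(P[:,:2]-O)@R,P[:,2]]
    ok=(d.ravel()>0)&(abs(c[:,1])<30)
    def box(nm,*b):
        k=ok&(c[:,0]>b[0])&(c[:,0]<b[1])&(c[:,2]>b[2])&(c[:,2]<b[3]); Q=c[k]
        print(n,nm,k.sum(),*( [Q.min(0),Q.max(0),Q.mean(0)] if k.any() else []))
    box('knob',-80,-25,207,240); box('bar',-80,-25,190,204); box('keeper',-35,5,108,145); box('lid',10,110,80,130)
    for l in ('loop_knob','loop_bar','keeper_seat','lever_pin','lever_pad'):
        print(n,l,[(cs(r['position']),round(r['confidence'],2)) for r in models.mark_of(n,l)])
E
```

```text
[557.   19.2 289.7] [-3.1  0.   0.1] 0.36964263142894627 [ 1.  -0.6 -0.3]
scene knob 89 [-56.  -12.7 207. ] [-39.6   9.9 232.1] [-46.7  -2.1 221. ]
scene bar 62 [-54.1 -26.3 191.3] [-43.5  25.  203.9] [-48.1  -5.2 199.4]
scene keeper 89 [-25.6 -24.7 108. ] [  0.8  20.9 135.1] [-17.5  -1.6 121.7]
scene lid 1002 [ 10.2 -30.   97.3] [110.  30. 110.] [ 61.1  -0.4 103.9]
scene loop_knob [(array([-50.7,   4.4, 218. ]), 0.46)]
scene loop_bar [(array([-53.3,  -0.7, 195.6]), 0.56)]
scene keeper_seat [(array([-17.8,   1.9, 120.2]), 0.97), (array([-74.4,   0.8, 163.4]), 0.62)]
scene lever_pin [(array([-61.8,   2.2, 119.8]), 0.59), (array([ 145. , -267. ,   -1.2]), 0.44)]
scene lever_pad [(array([-74.6,  -0.6, 165.2]), 0.85), (array([-51.3,  -3. , 198.1]), 0.62)]
wrist knob 237 [-49.3  -2.7 207.1] [-44.    9.8 223.7] [-46.3   2.9 214.5]
wrist bar 349 [-54.6  -2.9 196. ] [-46.5  25.8 204. ] [-49.9  14.1 200.2]
wrist keeper 301 [-26.4  -6.7 108.5] [-12.8   7.5 132.9] [-19.3   0.7 129.7]
wrist lid 8595 [ 10. -30. 100.] [109.9  29.9 106. ] [ 62.1   0.1 102.9]
wrist loop_knob [(array([-53.8,  -1.4, 215.9]), 0.68)]
wrist loop_bar [(array([-47. ,  -0.6, 201.1]), 0.66)]
wrist keeper_seat [(array([-14.5,   0.2, 120.2]), 0.69), (array([-45.9,  -3.3, 202. ]), 0.24)]
wrist lever_pin [(array([-62.5,   1.6, 120.8]), 0.59)]
wrist lever_pad [(array([-70.9,   1.8, 165.5]), 0.61)]
top knob 0
top bar 11 [-56.7 -26.2 190. ] [-48.4 -22.5 201.6] [-52.6 -24.1 197.6]
top keeper 0
top lid 90 [14.7  8.  97. ] [ 35.4  29.7 105.6] [ 24.8  19.7 101.8]
top loop_knob []
top loop_bar []
top keeper_seat []
top lever_pin [(array([-68.1,  -0.5, 122.5]), 0.87)]
top lever_pad [(array([-75.3,   1.3, 168.3]), 0.48)]
```

```bash
cat >> h.py <<'E'
from scipy.optimize import fsolve
def pin(t): return np.array([-20*np.cos(t-.26),20*np.sin(t-.26)])
def bar(t,f): return pin(t)+65*np.array([np.cos(f),np.sin(f)])
def knob(t,f): return bar(t,f)+21*np.array([np.cos(f),np.sin(f)])+9*np.array([-np.sin(f),np.cos(f)])
def ik(b,g): return fsolve(lambda q: bar(*q)-b,g)
def tcp(k,dz=-8.5): return C(-65+k[0],0,120+k[1]+dz)
E
python3 - <<'E'
from h import *
np.set_printoptions(precision=2,suppress=True)
q0=ik([14.5,77.5],[1.2,1.17]); print('q0',q0,knob(*q0))
q1=ik([66,24],[1.7,.1]); q2=ik([62,-5],[1.7,-.3]); q3=ik([50,-5],[1.1,-.3])
for q in(q1,q2,q3): print(q,'loop',q.sum(),bar(*q),knob(*q))
for s in np.linspace(0,1,9): q=q0+s*(q1-q0); print(bar(*q),knob(*q))
plan((tcp(knob(*q0))+[0,0,75],.057,4),(tcp(knob(*q0)),.057,6))
E
```

```text
q0 [1.31 1.18] [ 14.09 100.34]
[1.89 0.06] loop 1.94914936026722 [66. 24.] [86.4  34.29]
[ 1.93 -0.39] loop 1.535765619523918 [62. -5.] [84.85 -4.73]
[ 1.23 -0.34] loop 0.8905687395994064 [50. -5.] [72.79 -3.44]
[14.5 77.5] [ 14.09 100.34]
[23.96 74.16] [26.74 96.84]
[32.82 69.63] [38.74 91.69]
[40.92 63.99] [49.88 85.01]
[48.14 57.38] [59.95 76.94]
[54.35 49.91] [68.77 67.63]
[59.45 41.75] [76.2  57.28]
[63.35 33.06] [82.11 46.09]
[66. 24.] [86.4  34.29]
[[[-0.08, 0.03, 0.001], -0.0], [[-0.08, 0.03, 0.001], -0.0], [[-0.08, 0.029, 0.001], -0.0], [[-0.08, 0.03, 0.001], -0.0], [[-0.0, -0.0, 0.05], -0.0]]
[[[-0.0, -0.0, 0.05], -0.0], [[-0.0, -0.0, 0.05], -0.0], [[-0.0, -0.0, 0.05], -0.0], [[-0.0, -0.0, 0.05], -0.0], [[-0.0, -0.0, 0.05], -0.0]]
end [479.2 -15.1 211.8] 0.056
```

Request:
{"method": "arm_command", "body": {
  "rows": [
    [[-0.08,0.03,0.001],0],
    [[-0.08,0.03,0.001],0],
    [[-0.08,0.029,0.001],0],
    [[-0.08,0.03,0.001],0],
    [[0,0,0.05],0]
  ],
  "claw": 0.42
}}

```text
t: 15.95
eef_pos: [478.0, -15.7, 275.7]
tcp_rot: [3.141, -0.002, 0.055]
ft_force: [0.7, 0.3, -0.2]
opening: 0.42
grip_force: 0.0
```

Request:
{"method": "arm_command", "body": {
  "rows": [
    [[0,0,0.05],0],
    [[0,0,0.05],0],
    [[0,0,0.05],0],
    [[0,0,0.05],0],
    [[0,0,0.05],0]
  ]
}}

```text
t: 16.45
eef_pos: [479.2, -15.1, 211.5]
tcp_rot: [3.141, -0.0, 0.056]
ft_force: [0.3, 0.2, -0.1]
opening: 0.417
grip_force: 0.0
```

Request:
{"method": "arm_command", "body": {
  "rows": [
    [[0,0,0],0],
    [[0,0,0],0],
    [[0,0,0],0],
    [[0,0,0],0],
    [[0,0,0],0]
  ],
  "claw": 0
}}

```text
t: 16.95
eef_pos: [479.5, -15.2, 212.5]
tcp_rot: [3.141, -0.001, 0.056]
ft_force: [0.5, -0.1, 2.6]
opening: 0.184
grip_force: 30.0
```

Request:
{"method": "arm_command", "body": {
  "rows": [
    [[0,0,0],0],
    [[0,0,0],0],
    [[0,0,0],0],
    [[0,0,0],0],
    [[0,0,0],0]
  ]
}}

```text
t: 17.45
eef_pos: [479.2, -15.1, 211.9]
tcp_rot: [3.141, -0.0, 0.056]
ft_force: [0.1, 0.3, 4.3]
opening: 0.187
grip_force: 30.0
```

```bash
python3 - <<'E'
from h import *
s=state(); print(s['eef_pos'],s['tcp_rot'],s['opening'],s['ft_force'],s['grip_force'])
p,d=snap('scene','sc4')
cv2.imwrite('pics/sc4c.png',cv2.resize(p[130:260,220:400,::-1],None,fx=4,fy=4))
E
```

```text
[479.2029234  -15.11893241 211.9210707 ] [ 3.14141877e+00 -1.56749628e-04  5.57465093e-02] 0.18739365289815438 [0.14906356 0.30175507 4.28554089] 30.00070095062256
```

View pics/sc4c.png

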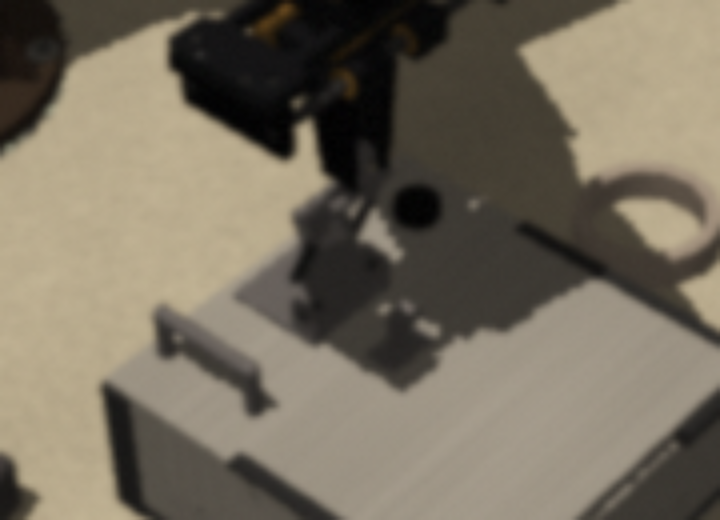

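The fingers hold the knob at an opening of 17.8 mm, matching its 18 mm length, and the lid lies flat. Now I'll swing the loop over the keeper.

```bash
python3 - <<'E'
from h import *
q0=ik([14.5,77.5],[1.2,1.17]);q1=ik([66,24],[1.7,.1]); q2=ik([62,-5],[1.7,-.3])
L=[(tcp(knob(*(q0+s*(q1-q0)))),.057,1) for s in np.linspace(0,1,16)[1:]]
L+=[(tcp(knob(*(q1+s*(q2-q1)))),.057,1) for s in np.linspace(0,1,6)[1:]]
plan(*L)
E
```

```text
[[[0.027, -0.0, 0.007], -0.0], [[0.026, -0.0, 0.008], -0.0], [[0.026, -0.0, 0.011], -0.0], [[0.025, -0.0, 0.012], -0.0], [[0.024, -0.0, 0.014], -0.0]]
[[[0.023, -0.0, 0.016], -0.0], [[0.022, -0.0, 0.017], -0.0], [[0.02, -0.0, 0.018], -0.0], [[0.019, -0.0, 0.02], -0.0], [[0.017, -0.0, 0.021], -0.0]]
[[[0.015, -0.0, 0.023], -0.0], [[0.014, -0.0, 0.023], -0.0], [[0.012, -0.0, 0.024], -0.0], [[0.01, -0.0, 0.025], -0.0], [[0.009, -0.0, 0.025], -0.0]]
[[[0.004, -0.001, 0.032], -0.0], [[0.002, 0.0, 0.031], -0.0], [[-0.001, 0.0, 0.032], -0.0], [[-0.005, 0.0, 0.031], -0.0], [[-0.006, 0.0, 0.03], -0.0]]
end [549.8 -10.9 106.9] 0.056
```

Request:
{"method": "arm_command", "body": {
  "rows": [
    [[0.027,0,0.007],0],
    [[0.026,0,0.008],0],
    [[0.026,0,0.011],0],
    [[0.025,0,0.012],0],
    [[0.024,0,0.014],0]
  ]
}}

```text
t: 18.0
eef_pos: [511.5, -13.2, 198.3]
tcp_rot: [-3.142, 0.001, 0.056]
ft_force: [-2.4, -1.2, 0.3]
opening: 0.184
grip_force: 30.0
```

Request:
{"method": "arm_command", "body": {
  "rows": [
    [[0.023,0,0.016],0],
    [[0.022,0,0.017],0],
    [[0.02,0,0.018],0],
    [[0.019,0,0.02],0],
    [[0.017,0,0.021],0]
  ]
}}

```text
t: 18.5
eef_pos: [536.8, -11.9, 175.5]
tcp_rot: [3.141, -0.0, 0.056]
ft_force: [-1.4, 0.2, 1.2]
opening: 0.184
grip_force: 30.0
```

Request:
{"method": "arm_command", "body": {
  "rows": [
    [[0.015,0,0.023],0],
    [[0.014,0,0.023],0],
    [[0.012,0,0.024],0],
    [[0.01,0,0.025],0],
    [[0.009,0,0.025],0]
  ]
}}

```text
t: 19.0
eef_pos: [551.5, -11.1, 145.3]
tcp_rot: [3.142, -0.0, 0.056]
ft_force: [-1.5, -1.1, 2.7]
opening: 0.183
grip_force: 30.0
```

```bash
python3 - <<'E'
from h import *
np.set_printoptions(precision=1,suppress=True)
s=state(); print(s['eef_pos'],s['tcp_rot'],s['opening'],s['ft_force'],s['grip_force'])
R=np.array([[np.cos(YAW),-np.sin(YAW)],[np.sin(YAW),np.cos(YAW)]])
v,u=np.mgrid[0:480,0:640]
for n in('scene','wrist'):
    p,d=snap(n,n+'5'); cal=viewer.get_calibration(n)
    if n=='scene': cv2.imwrite('pics/sc5c.png',cv2.resize(p[130:260,240:400,::-1],None,fx=4,fy=4))
    P=world(n,d,np.c_[u.ravel(),v.ravel()],cal); c=np.c_[(P[:,:2]-O)@R,P[:,2]]
    for nm,k in (('rodR',c[:,1]<-13),('rodL',c[:,1]>13)):
        k=k&(d.ravel()>0)&(abs(c[:,1])<27)&(c[:,0]>-80)&(c[:,0]<8)&(c[:,2]>112)&(c[:,2]<200)
        Q=c[k]
        for lo in range(-80,8,8):
            q=Q[(Q[:,0]>=lo)&(Q[:,0]<lo+8)]
            if len(q)>2: print(n,nm,lo,len(q),q.min(0),q.max(0))
    for l in('loop_bar','loop_knob','keeper_seat','lever_pad'):
        print(n,l,[(np.r_[(np.array(r['position'])[:2]-O)@R,r['position'][2]],round(r['confidence'],2)) for r in models.mark_of(n,l)])
E
```

```text
[551.5 -11.1 145.3] [ 3.1 -0.   0.1] 0.18308356638264947 [-1.5 -1.1  2.7] 30.000699162483215
scene rodR -72 13 [-71.8 -25.4 119.2] [-64.3 -13.3 143.4]
scene rodR -64 20 [-64.  -26.8 118.7] [-56.5 -14.  147.9]
scene rodR -56 9 [-56.  -25.6 129.5] [-48.3 -16.7 146.5]
scene rodR -48 7 [-46.2 -24.7 141.9] [-40.3 -20.8 144.8]
scene rodR -40 8 [-39.5 -25.8 138.6] [-32.3 -21.2 145.8]
scene rodR -32 8 [-30.9 -25.9 140.3] [-24.1 -21.  147.1]
scene rodR -24 5 [-23.8 -24.5 141. ] [-16.5 -21.7 143.1]
scene rodR -16 6 [-15.5 -25.7 142.9] [ -8.6 -21.2 145.6]
scene rodR -8 6 [ -7.1 -24.8 139.8] [ -0.7 -21.4 147.4]
scene rodR 0 13 [  1.5 -26.6 139.2] [  5.7 -13.1 147.5]
scene loop_bar [(array([ -2.8,  -0. , 139. ]), 0.64)]
scene loop_knob [(array([ 22.1,   1.2, 150.5]), 0.55)]
scene keeper_seat [(array([-18.1,   3.9, 119. ]), 0.89)]
scene lever_pad [(array([-48.5,   1.5, 160.8]), 0.56)]
wrist rodR -72 5 [-65.5 -17.2 119.7] [-64.  -16.8 124.4]
wrist rodR -64 101 [-63.9 -17.2 116.8] [-56.1 -13.  140.8]
wrist rodR -56 103 [-56.  -16.2 134.5] [-51.  -13.  152.5]
wrist rodL -72 9 [-68.4  18.1 122.1] [-64.5  18.7 123.9]
wrist rodL -64 133 [-63.9  13.  117.1] [-56.   18.7 138.5]
wrist rodL -56 140 [-56.   13.  133.4] [-51.1  17.3 152.4]
wrist loop_bar [(array([  0.8,  -0.2, 146.5]), 0.66)]
wrist loop_knob [(array([ 19.5,  -1.4, 146.6]), 0.57)]
wrist keeper_seat [(array([-13.7,   0.4, 119.7]), 0.59)]
wrist lever_pad [(array([-45.8,   0.4, 160. ]), 0.74), (array([123.7,  -1.7,  97.5]), 0.22)]
```

View pics/sc5c.png

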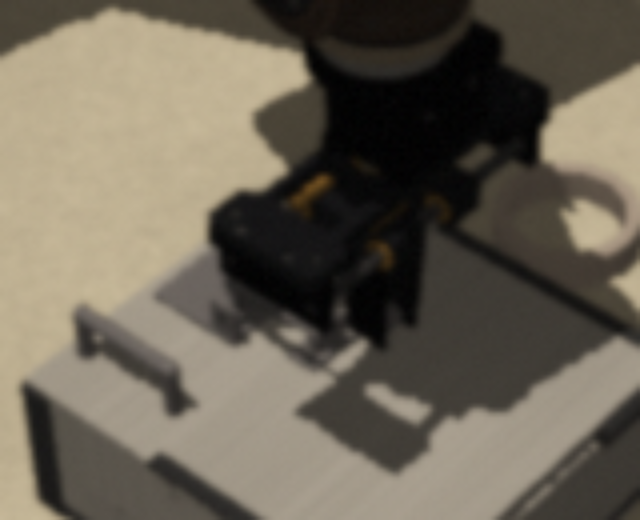

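The loop is nearly level over the keeper. The crossbar is at case x of about 1 mm and z of about 143 mm, as predicted, so I'll lower it behind the lip.

Request:
{"method": "arm_command", "body": {
  "rows": [
    [[0.004,0,0.032],0],
    [[0.002,0.0,0.031],0],
    [[-0.001,0.0,0.032],0],
    [[-0.005,0.0,0.031],0],
    [[-0.006,0.0,0.03],0]
  ]
}}

```text
t: 20.0
eef_pos: [549.5, -11.1, 105.9]
tcp_rot: [-3.142, 0.001, 0.056]
ft_force: [-1.5, 0.2, 2.5]
opening: 0.186
grip_force: 30.0
```

```bash
python3 - <<'E'
from h import *
s=state(); print(s['eef_pos'],s['tcp_rot'],s['opening'],s['ft_force'])
q2=ik([62,-5],[1.7,-.3]); q3=ik([50,-4],[1.1,-.3])
plan(*[(tcp(knob(*(q2+x*(q3-q2)))),.057,1) for x in np.linspace(0,1,6)[1:]])
for b in([50,-4],[50,1]): q=ik(b,[1.1,-.3]); print(q,knob(*q))
E
```

```text
[549.49704117 -11.14617839 105.93603862] [-3.14155796e+00  6.63398528e-04  5.57874838e-02] 0.18637291932417258 [-1.51038835  0.21554627  2.45088146]
[[[-0.009, -0.0, -0.009], -0.0], [[-0.01, -0.0, -0.004], -0.0], [[-0.01, -0.0, -0.002], -0.0], [[-0.01, -0.0, -0.0], -0.0], [[-0.008, -0.0, 0.001], -0.0]]
end [537.8 -11.8 109.4] 0.056
[ 1.19985884 -0.31518489] [72.75545102 -1.95318569]
[ 1.08749152 -0.21275091] [72.4268752   5.36294265]
```

Request:
{"method": "arm_command", "body": {
  "rows": [
    [[-0.01,0,-0.001],0],
    [[-0.01,0,-0.001],0],
    [[-0.01,0,-0.001],0],
    [[-0.01,0,-0.001],0],
    [[-0.008,0,-0.001],0]
  ]
}}

```text
t: 20.5
eef_pos: [540.2, -12.0, 108.9]
tcp_rot: [3.141, -0.007, 0.055]
ft_force: [13.9, 1.9, -5.7]
opening: 0.189
grip_force: 30.0
```

Request:
{"method": "arm_command", "body": {
  "rows": [
    [[-0.004,0,0],0],
    [[-0.004,0,0],0],
    [[0,0,0],0],
    [[0,0,0],0],
    [[0,0,0],0]
  ]
}}

```text
t: 21.0
eef_pos: [539.4, -12.0, 109.3]
tcp_rot: [3.141, -0.009, 0.055]
ft_force: [16.8, 2.9, -5.3]
opening: 0.185
grip_force: 30.0
```

```bash
python3 - <<'E'
from h import *
p,d=snap('wrist','w6')
q,e=snap('scene','s6')
a=cv2.resize(q[160:240,270:350],(400,400)); cv2.imwrite('pics/m6.png',np.hstack([cv2.resize(p,(400,300)),cv2.resize(a,(300,300))])[:,:,::-1])
R=np.array([[np.cos(YAW),-np.sin(YAW)],[np.sin(YAW),np.cos(YAW)]])
v,u=np.mgrid[0:480,0:640]
P=world('scene',e,np.c_[u.ravel(),v.ravel()]); c=np.c_[(P[:,:2]-O)@R,P[:,2]]
k=(e.ravel()>0)&(c[:,1]<-19)&(c[:,1]>-28)&(c[:,0]>-80)&(c[:,0]<15)&(c[:,2]>108)
Q=c[k]; print(Q[np.argsort(Q[:,0])].round(1).tolist())
E
```

```text
[[-80.0, -19.9, 554.8], [-79.9, -24.8, 528.2], [-79.8, -25.5, 548.3], [-79.8, -27.4, 527.5], [-79.7, -24.8, 530.1], [-79.7, -24.5, 533.6], [-79.7, -22.1, 534.4], [-79.6, -27.4, 529.4], [-79.5, -21.6, 541.5], [-79.5, -25.3, 526.8], [-79.3, -21.7, 543.3], [-79.3, -22.3, 536.4], [-79.2, -25.9, 108.4], [-79.1, -22.8, 533.1], [-78.9, -26.0, 525.4], [-78.8, -24.9, 539.4], [-78.8, -28.0, 531.7], [-78.7, -25.7, 532.6], [-78.4, -20.4, 541.3], [-78.4, -20.0, 546.5], [-78.3, -20.8, 537.9], [-78.1, -21.3, 534.6], [-78.1, -21.1, 536.4], [-78.0, -20.9, 539.9], [-77.8, -24.3, 530.6], [-77.7, -27.5, 522.8], [-77.7, -24.8, 527.2], [-77.5, -21.0, 545.5], [-77.4, -23.9, 539.5], [-77.4, -25.8, 518.5], [-77.0, -22.6, 531.9], [-77.0, -19.9, 536.2], [-77.0, -26.7, 513.5], [-76.8, -20.2, 534.6], [-76.8, -19.3, 545.0], [-76.8, -19.6, 541.6], [-76.6, -19.7, 543.5], [-76.4, -23.6, 528.9], [-76.2, -24.0, 525.5], [-75.9, -26.7, 526.8], [-75.7, -22.2, 524.9], [-75.7, -27.6, 518.1], [-75.7, -27.8, 516.3], [-75.5, -24.0, 534.9], [-75.3, -27.5, 523.7], [-75.3, -25.3, 520.9], [-75.3, -27.4, 497.6], [-75.2, -22.1, 532
[... 10259 characters left out ...]
0], [9.0, -22.2, 233.8], [9.1, -24.0, 424.0], [9.2, -26.7, 425.5], [9.5, -21.7, 425.0], [9.5, -19.2, 423.7], [9.8, -20.5, 211.7], [9.8, -19.5, 428.2], [10.0, -23.6, 214.0], [10.2, -23.5, 232.8], [10.4, -25.3, 427.4], [10.5, -21.0, 231.2], [10.7, -21.3, 226.3], [10.9, -24.4, 228.6], [11.1, -27.9, 212.4], [11.6, -20.4, 154.0], [11.7, -24.3, 423.3], [11.9, -22.6, 225.2], [12.0, -22.7, 230.6], [12.1, -20.0, 212.8], [12.4, -23.2, 223.3], [12.5, -22.6, 424.8], [12.7, -25.5, 422.4], [12.9, -24.0, 213.4], [13.1, -27.2, 213.0], [13.4, -21.0, 424.3], [13.8, -21.8, 225.8], [13.9, -22.2, 212.7], [14.3, -20.3, 158.7], [14.3, -24.7, 424.7], [14.5, -19.6, 232.6], [14.7, -25.1, 423.0], [14.8, -27.6, 298.9]]
```

View pics/m6.png

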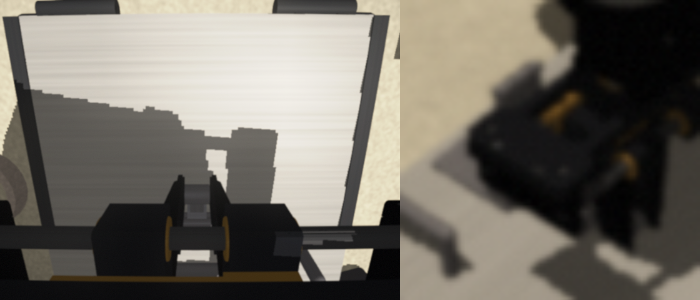

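The gripper hides the keeper in both views. I'll check the engagement by feel, lifting gently while drawn back; the lip should resist.

Request:
{"method": "arm_command", "body": {
  "rows": [
    [[0.004,0,-0.008],0],
    [[0,0,-0.008],0],
    [[0,0,0],0],
    [[0,0,0],0],
    [[0,0,0],0]
  ]
}}

```text
t: 21.6
eef_pos: [538.5, -12.0, 112.9]
tcp_rot: [3.141, -0.005, 0.055]
ft_force: [8.6, 2.1, -2.3]
opening: 0.186
grip_force: 30.0
```

Request:
{"method": "arm_command", "body": {
  "rows": [
    [[0,0,-0.008],0],
    [[0,0,-0.008],0],
    [[0,0,0],0],
    [[0,0,0],0],
    [[0,0,0],0]
  ]
}}

```text
t: 22.1
eef_pos: [537.5, -11.9, 116.5]
tcp_rot: [3.141, -0.002, 0.056]
ft_force: [4.8, -0.3, -3.2]
opening: 0.186
grip_force: 30.0
```

Request:
{"method": "arm_command", "body": {
  "rows": [
    [[0,0,-0.008],0],
    [[0,0,-0.008],0],
    [[0,0,0],0],
    [[0,0,0],0],
    [[0,0,0],0]
  ]
}}

```text
t: 22.6
eef_pos: [537.0, -11.9, 120.2]
tcp_rot: [3.141, -0.0, 0.056]
ft_force: [5.6, 0.2, -1.6]
opening: 0.185
grip_force: 30.0
```

Request:
{"method": "arm_command", "body": {
  "rows": [
    [[0,0,0.008],0],
    [[0,0,0.006],0],
    [[0,0,0],0],
    [[0,0,0],0],
    [[0,0,0],0]
  ]
}}

```text
t: 23.1
eef_pos: [536.7, -11.9, 116.5]
tcp_rot: [3.142, 0.0, 0.056]
ft_force: [3.4, 0.3, -1.5]
opening: 0.187
grip_force: 30.0
```

Request:
{"method": "arm_command", "body": {
  "rows": [
    [[0,0,0],0],
    [[0,0,0],0],
    [[0,0,0],0],
    [[0,0,0],0],
    [[0,0,0],0]
  ],
  "claw": 0.42
}}

```text
t: 23.6
eef_pos: [536.7, -11.9, 116.6]
tcp_rot: [3.142, 0.0, 0.056]
ft_force: [-0.8, 0.2, 0.6]
opening: 0.416
grip_force: 0.0
```

Request:
{"method": "arm_command", "body": {
  "rows": [
    [[0,0,-0.04],0],
    [[0,0,-0.12],0],
    [[0,0,-0.16],0],
    [[0,0,-0.16],0],
    [[0,0,-0.16],0]
  ]
}}

```text
t: 24.1
eef_pos: [536.4, -11.8, 279.1]
tcp_rot: [3.141, -0.0, 0.056]
ft_force: [0.8, -0.7, -0.3]
opening: 0.419
grip_force: 0.0
```

```bash
python3 - <<'E'
from h import *
np.set_printoptions(precision=1,suppress=True)
s=state(); print(s['eef_pos'],s['tcp_rot'],s['opening'],s['ft_force'])
R=np.array([[np.cos(YAW),-np.sin(YAW)],[np.sin(YAW),np.cos(YAW)]])
v,u=np.mgrid[0:480,0:640]
for n in('wrist','scene'):
    p,d=snap(n,n+'7'); cal=viewer.get_calibration(n)
    P=world(n,d,np.c_[u.ravel(),v.ravel()],cal); c=np.c_[(P[:,:2]-O)@R,P[:,2]]
    k=(d.ravel()>0)&(abs(c[:,1])>8)&(abs(c[:,1])<24)&(c[:,0]>-30)&(c[:,0]<15)&(c[:,2]>107)&(c[:,2]<140)
    print(n,'barends',k.sum(), np.percentile(c[k],[2,50,98],axis=0) if k.any() else '')
    for l in('loop_bar','loop_knob','keeper_seat','lever_pad'):
        print(n,l,[(np.r_[(np.array(r['position'])[:2]-O)@R,r['position'][2]],round(r['confidence'],2)) for r in models.mark_of(n,l)])
    if n=='wrist': cv2.imwrite('pics/w7.png',p[:,:,::-1])
    else: a=p[150:250,260:360]
w=cv2.imread('pics/w7.png'); cv2.imwrite('pics/m7.png',np.hstack([cv2.resize(w,(440,330)),cv2.resize(a[:,:,::-1],(330,330))]))
E
```

```text
[536.4 -11.8 279.1] [ 3.1 -0.   0.1] 0.41914582327440536 [ 0.8 -0.7 -0.3]
wrist barends 1994 [[-29.1 -23.4 108. ]
 [ -9.    8.  110.1]
 [ 14.1  23.3 130.7]]
wrist loop_bar [(array([-16.7,  -1.4, 121.4]), 0.62)]
wrist loop_knob [(array([  5.,  -4., 117.]), 0.62)]
wrist keeper_seat [(array([-14.4,   0.2, 120. ]), 0.56)]
wrist lever_pad [(array([-73.1,   1.7, 160.7]), 0.87)]
scene barends 97 [[-28.2 -23.8 107.4]
 [-13.   -8.4 121.2]
 [ 14.   22.8 128. ]]
scene loop_bar [(array([-18.1,  -0.9, 116.1]), 0.51)]
scene loop_knob [(array([-62.2,  -0.2, 119.9]), 0.74), (array([  5.7,   2.6, 119.7]), 0.52)]
scene keeper_seat [(array([-13.4,   2.6, 119.4]), 0.75)]
scene lever_pad [(array([-77.4,   2.1, 164.4]), 0.87)]
```

View pics/m7.png

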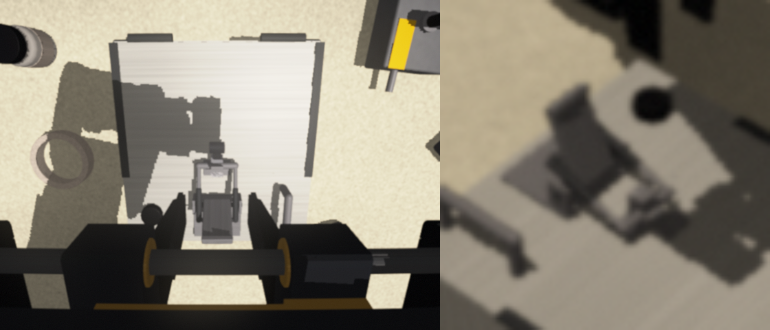

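The crossbar sits behind the keeper post (wrist view around (215,165)) and the lever still stands. Next I'll press the lever down with closed fingers.

```bash
python3 - <<'E'
from h import *
def T(t,dx=0,dz=0): return C(-65-45*np.cos(t)+7*np.sin(t)+10+dx,0,120+45*np.sin(t)+7*np.cos(t)+dz)
L=[(T(1.15,14,80),.057,3),(T(1.15,12,2),.057,5),(T(1.15,0,0),.057,2)]
L+=[(T(t,0,-1 if t<.5 else 0),.057,1) for t in np.linspace(1.15,0,16)[1:]]
plan(*L)
E
```

```text
[[[-0.08, 0.0, 0.042], -0.0], [[-0.079, 0.0, 0.043], -0.0], [[-0.08, 0.0, 0.042], -0.0], [[-0.001, 0.0, 0.062], -0.0], [[-0.002, 0.0, 0.063], -0.0]]
[[[-0.001, 0.0, 0.062], -0.0], [[-0.002, 0.0, 0.063], -0.0], [[-0.001, 0.0, 0.062], -0.0], [[-0.024, 0.0, 0.004], -0.0], [[-0.024, 0.0, 0.005], -0.0]]
[[[-0.013, 0.0, 0.004], -0.0], [[-0.013, 0.0, 0.005], -0.0], [[-0.013, 0.0, 0.006], -0.0], [[-0.012, 0.0, 0.007], -0.0], [[-0.011, 0.001, 0.008], -0.0]]
[[[-0.011, -0.0, 0.009], -0.0], [[-0.01, -0.0, 0.01], -0.0], [[-0.009, -0.0, 0.01], -0.0], [[-0.009, -0.0, 0.015], -0.0], [[-0.007, -0.0, 0.012], -0.0]]
[[[-0.007, -0.0, 0.012], -0.0], [[-0.006, -0.0, 0.013], -0.0], [[-0.004, -0.0, 0.013], -0.0], [[-0.004, -0.0, 0.014], -0.0], [[-0.003, -0.0, 0.013], -0.0]]
end [430.  -18.  126.1] 0.056
```

Request:
{"method": "arm_command", "body": {
  "rows": [
    [[-0.08,0.0,0.042],0],
    [[-0.079,0.0,0.043],0],
    [[-0.08,0.0,0.042],0],
    [[-0.001,0.0,0.062],0],
    [[-0.002,0.0,0.063],0]
  ],
  "claw": 0
}}

```text
t: 25.1
eef_pos: [476.0, -15.3, 213.0]
tcp_rot: [3.142, 0.0, 0.056]
ft_force: [0.2, -0.2, 0.0]
opening: 0.061
grip_force: 0.0
```

Request:
{"method": "arm_command", "body": {
  "rows": [
    [[-0.001,0.0,0.062],0],
    [[-0.002,0.0,0.063],0],
    [[-0.001,0.0,0.062],0],
    [[-0.024,0.0,0.004],0],
    [[-0.024,0.0,0.005],0]
  ]
}}

```text
t: 25.6
eef_pos: [463.0, -16.0, 164.5]
tcp_rot: [-3.142, 0.001, 0.056]
ft_force: [3.4, 0.8, -0.1]
opening: 0.001
grip_force: 1.0
```

Request:
{"method": "arm_command", "body": {
  "rows": [
    [[-0.013,0.0,0.004],0],
    [[-0.013,0.0,0.005],0],
    [[-0.013,0.0,0.006],0],
    [[-0.012,0.0,0.007],0],
    [[-0.011,0,0.008],0]
  ]
}}

```text
t: 26.1
eef_pos: [447.9, -16.9, 157.2]
tcp_rot: [3.141, -0.001, 0.056]
ft_force: [2.3, -0.1, 1.5]
opening: -0.001
grip_force: 1.4
```

Request:
{"method": "arm_command", "body": {
  "rows": [
    [[-0.011,0,0.009],0],
    [[-0.01,0,0.01],0],
    [[-0.009,0,0.01],0],
    [[-0.009,0,0.015],0],
    [[-0.007,0,0.012],0]
  ]
}}

```text
t: 26.6
eef_pos: [435.9, -17.5, 142.6]
tcp_rot: [-3.141, 0.001, 0.056]
ft_force: [-0.5, -0.2, 1.4]
opening: 0.004
grip_force: 0.8
```

Request:
{"method": "arm_command", "body": {
  "rows": [
    [[-0.007,0,0.012],0],
    [[-0.006,0,0.013],0],
    [[-0.004,0,0.013],0],
    [[-0.004,0,0.013],0],
    [[-0.003,0,0.01],0]
  ]
}}

```text
t: 27.1
eef_pos: [430.4, -17.8, 127.5]
tcp_rot: [3.142, 0.0, 0.056]
ft_force: [0.5, 0.0, -0.7]
opening: 0.007
grip_force: 0.0
```

Request:
{"method": "arm_command", "body": {
  "rows": [
    [[0,0,0.003],0],
    [[0,0,0.003],0],
    [[0,0,0.002],0],
    [[0,0,0],0],
    [[0,0,0],0]
  ]
}}

```text
t: 27.6
eef_pos: [430.3, -17.8, 126.9]
tcp_rot: [3.141, -0.0, 0.056]
ft_force: [-6.7, 0.2, 20.6]
opening: 0.006
grip_force: 10.6
```

Request:
{"method": "arm_command", "body": {
  "rows": [
    [[0,0,-0.04],0],
    [[0,0,-0.12],0],
    [[0.1,0,-0.16],0],
    [[0.1,0,-0.16],0],
    [[0.15,0,-0.1],0]
  ]
}}

```text
t: 28.1
eef_pos: [518.5, -12.8, 274.5]
tcp_rot: [3.141, -0.003, 0.056]
ft_force: [0.2, 0.1, -0.2]
opening: 0.004
grip_force: 0.0
```

```bash
python3 - <<'E'
from h import *
np.set_printoptions(precision=1,suppress=True)
s=state(); print(s['eef_pos'],s['opening'],s['ft_force'])
R=np.array([[np.cos(YAW),-np.sin(YAW)],[np.sin(YAW),np.cos(YAW)]])
v,u=np.mgrid[0:480,0:640]
im={}
for n in('wrist','scene'):
    p,d=snap(n,n+'8'); cal=viewer.get_calibration(n); im[n]=p
    P=world(n,d,np.c_[u.ravel(),v.ravel()],cal); c=np.c_[(P[:,:2]-O)@R,P[:,2]]; ok=d.ravel()>0
    for nm,k in (('lever',(abs(c[:,1])<14)&(c[:,0]<-72)&(c[:,0]>-127)&(c[:,2]<190)),('barends',(abs(c[:,1])>9)&(abs(c[:,1])<24)&(c[:,0]>-30)&(c[:,0]<5)&(c[:,2]>107)&(c[:,2]<140)),('lid',(c[:,0]>20)&(c[:,0]<110)&(abs(c[:,1])<100)&(c[:,2]<150)&(c[:,2]>80))):
        k=k&ok; print(n,nm,k.sum(),np.percentile(c[k],[2,50,98],axis=0).tolist() if k.any() else '')
    for l in('loop_bar','loop_knob','keeper_seat','lever_pad'):
        print(n,l,[(np.r_[(np.array(r['position'])[:2]-O)@R,r['position'][2]],round(r['confidence'],2)) for r in models.mark_of(n,l)])
cv2.imwrite('pics/m8.png',np.hstack([cv2.resize(im['wrist'],(440,330)),cv2.resize(im['scene'][150:250,260:360],(330,330))])[:,:,::-1])
E
```

```text
[518.5 -12.8 274.5] 0.004080182610397928 [ 0.2  0.1 -0.2]
wrist lever 30 [[-117.13732845207574, -0.6600051873614537, 129.41199701658792], [-112.15689246453623, -0.6362784472348362, 131.67615999255946], [-105.68463020009652, 0.2100479480461536, 134.61438171902805]]
wrist barends 822 [[-28.804294717551972, -23.340182563010544, 107.10956273428286], [-12.066369894370787, 9.246265855649106, 122.69721248116511], [-5.198271094218283, 23.487899926494187, 125.82480300619356]]
wrist lid 29740 [[21.842760667777945, -95.98293825616624, 104.83969909859147], [67.60513734045368, -0.11111867296531186, 106.43603703999713], [108.34471692747044, 96.02566456058898, 108.03703267511183]]
wrist loop_bar [(array([-12.7,  -0.7, 119.7]), 0.81)]
wrist loop_knob [(array([  2.1,  -2.5, 124.3]), 0.88), (array([124.4,  -5.2,  95. ]), 0.6)]
wrist keeper_seat [(array([-15.5,   0.1, 119.1]), 0.91), (array([128.3, 260.7,  -0.5]), 0.19)]
wrist lever_pad [(array([-108.9,   -0.6,  126.4]), 0.57)]
scene lever 259 [[-123.41630061955682, -13.645142452137447, 103.91443899036645], [-102.45588018829865, -2.5917583416090633, 128.44107060858528], [-74.3394200584456, 13.254345584375324, 134.59116584654518]]
scene barends 74 [[-29.045714852674124, -23.594501827143503, 107.49381092253238], [-14.31502884082931, -10.17524998016293, 121.48055282089592], [0.7959887850198744, 22.898141312702016, 127.31715534473864]]
scene lid 3040 [[21.621983396481077, -96.25328881165787, 99.79864588561158], [66.02454873717379, -5.785512482089015, 103.79451734965369], [108.3780511258941, 95.95683229889514, 107.75871966771183]]
scene loop_bar [(array([-14.8,   1.9, 119.4]), 0.51)]
scene loop_knob [(array([  4. ,   2.2, 127.7]), 0.63)]
scene keeper_seat [(array([ 0.9,  2.9, -3.3]), 0.64), (array([-17.1,   1.7, 121.7]), 0.56)]
scene lever_pad [(array([-112.1,   -0.4,  127.7]), 0.73)]
```

View pics/m8.png

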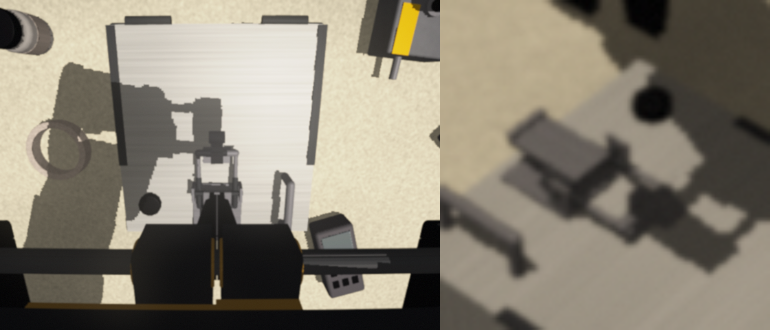

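The lever is flat: the pad is at about 127 mm and it bottomed out solidly when pressed. The crossbar is on the keeper seat (about -14, 120), the lid is shut and the arm is clear.

```bash
python3 -c "
from h import *
print(env.job_done())"
```

```text
the job is handed in; nothing more can be done
None
```

The job is handed in at about 29 s: the meter is in the foam pocket, the lid is shut, and the latch loop is hooked on the keeper with the lever pressed flat; `job_done()` returned no verdict, so I don't know how it was judged.

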